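# Fetch the oil filter from behind the spray cans

### The arm

A 6-joint arm with a two-finger parallel gripper is mounted at the origin on the work surface. World frame = base frame: x ahead of the robot, y to its left, z up, the work surface at z = 0. Lengths are in mm, angles in rad, forces in N, time in s.
With the tool pointing down it reaches from about 300 to 775 mm from the base axis. Payload 14.6 kg.
Tool frame: the origin (TCP) lies on the centre line of the jaws, within the pads' length; the fingertips stand 8 mm ahead of it and the grasp point (between the pads) lies 11 mm behind it; z points along the fingers, y is the direction in which the jaws open and shut (so a half turn about z gives the same grasp; the last joint's range is limited). The gripper opens to 94 mm and grips with 3 to 60 N. Pads are 16 mm wide; open, the fingers measure 119 mm over their backs; the gripper's body (75 mm by 177 mm) begins 78 mm behind the grasp point.
Start: joints at [1.255, 0.3, 1.521, -0, 1.321, -0.067], TCP at [135.43, 533.055, 213.446] pointing down, gripper open.
Joint ranges: [-3.03, 3.03], [-0.79, 2.21], [0.23, 2.52], [-1.04, 4.18], [0, 3.07], [-2.55, 2.55]. Speed limits (rad/s): [2.22, 2.22, 2.57, 3.14, 3.14, 3.14].

### API

Orientations are given as [roll, pitch, yaw] about the fixed x, y, z axes, in that order (R = Rz(yaw) Ry(pitch) Rx(roll)).
In Python, from cell import read_state, cams, manip gives the robot as it stands.
- The arm moves only by the shell command python3 -m handwheel 'ROWS' [OPENING] [FORCE]. ROWS is JSON, a list of rows, each a list of 4 numbers: the shift along the tool's x, y, z in m, then the turn about the tool's z in degrees. In form: [[dx, dy, dz, turn], ...]. A call has 1 to 5 rows; each row is the pose to reach, as a shift and turn from the pose measured when the call began, along the tool's axes at that moment; what a row does not reach only later rows make up. A row lasts 1/8 s, in which the tool goes at most 62.5 mm and 10.7 degrees, less where a joint would pass 70% of its speed; a pose out of reach is approached as far as the arm can. A call with a gripper value outside its range is refused whole. OPENING is the closure, from 0 (fully open) to 1 (shut), set as the call begins (- or left out, the last holds). The fingers move at their own pace and stop on an object; FORCE is the grip in N (left out, the last holds). Time passes only in rows, so rows that repeat a pose let the fingers close. It gives the time, the measured TCP pose, the force and the opening at its end, in the units of the state.
- read_state(): the state, without advancing time (a new reading comes with each control period).
- cams.camera(name): name is "side" or "top"; returns the picture (384x512x3 uint8, red, green, blue); there is no depth.
- cams.get_calibration(name): a dict with "vertical_fov" (degrees; the focal length in pixels is half the picture's height over the tangent of half this angle, whatever the lens; pixels are square), "cx", "cy" (the principal point, pixels), "R" (3x3) and "t" (3): a world point X has camera coordinates R X + t. Camera axes: x right, y down, z forward; pixel columns grow to the right and rows downward; lengths in mm; the calibration is good to about 2 mm. A picture is of the moment at which its call begins. get_calibration takes no time and is no camera call.
- manip.sign_off(): hands the job in, once; it reports no verdict.
The state is a dict: "clock": time; "joints": joint angles; "qd": joint speeds; "effort": joint torques, N m; "eef_pos": TCP position; "eef_rot": TCP orientation; "wrist_force": force on the tool from outside, world axes, zero at the start; "moment": the same for the moment, N m; "finger_gap": finger opening in mm.
Only numpy, scipy, OpenCV 4.12 (cv2) and the standard library are available. Lean on these libraries where they do the work, as an engineer would, in place of code of your own. Each camera call takes 0.05 s, during which the arm holds its last target. There are 200 camera calls.

### The job

A customer has bought the orange oil filter that stands at the back of the white counter display, behind the three spray cans. First clear all three cans out of the way into the empty cardboard tray, standing up; only then lift out the filter and stand it upright in the customer's blue tray next to the bulb box; then put each can back in the display, upright, in the very place where it stood before. Set everything down gently rather than dropping it, and leave the bulb box and the grease tub where they are.

Things in the scene. Friction and masses are not known exactly. Their poses are not given: they have to be found in the camera images.
- can_red: Upright red aerosol spray can, full, about 0.2 kg: bare-metal ends, red printed body 52 mm across, red round cap 50 mm across with straight sides from 114 to 150 mm height (the top), a good place to grip from above. Origin: centre of its underside, z up.
- can_blue: Upright blue aerosol spray can, full, about 0.2 kg: bare-metal ends, blue printed body 52 mm across, blue round cap 50 mm across with straight sides from 114 to 150 mm height (the top), a good place to grip from above. Origin: centre of its underside, z up.
- can_green: Upright green aerosol spray can, full, about 0.2 kg: bare-metal ends, green printed body 52 mm across, green round cap 50 mm across with straight sides from 114 to 150 mm height (the top), a good place to grip from above. Origin: centre of its underside, z up.
- filter: Orange spin-on oil filter with a black band and fluted top, upright behind the cans in the display: 56 mm across (57 at the foot, 58 over the flutes, 46 to 62 mm up), 70 mm high, 0.3 kg. Origin: centre of its underside, z up. Only about 5 mm part it from the nearest can: no room for a finger or gripper body on that side while the cans stand there.
- display: White fixed counter display 170 mm (x) by 235 mm (y). Origin: centre of underside, z up, front at -x. Floor 4 mm thick; wire fence 52 mm high at back and sides; front price rail 28 mm high. Two clear dividers, 28 mm high, 3 mm thick, run 66 mm back from the front at y = +-37.5 mm: three lanes, a can in each near x = -43, y = -75, 0, 75 mm, colours shuffled. Filter near x = 16, y = -12 mm.
- carton: Empty brown cardboard carton tray, fixed, 270 mm (its x) by 115 mm (its y), open on top, walls 32 mm high and 4 mm thick, floor 4 mm thick. Origin: centre of its underside, z up. Side area for the three cans, in any order: room for them in one row along its x, about 80 mm apart.
- order_tray: Blue plastic customer's tray, fixed, 250 mm (its x) by 160 mm (its y) without the rim flange of 9 mm, open on top, walls 45 mm high and 4 mm thick, floor 4 mm thick. Origin: centre of its underside, z up. Its +x end holds the bulb box; its -x half is empty: the filter fits well at x = -50, y = 0 mm.
- bulb_box: White and blue bulb box 45 x 55 x 60 mm high standing in the customer's tray, near x = +70 mm of the tray; already part of the order, not to be moved. Origin: centre of its underside.
- tub: Small copper-coloured grease tub with black lid, 35 mm across, 40 mm high, standing in the back corner of the display near its x = +45, y = +88 mm; not to be moved. Origin: centre of its underside.

How it is judged (in metres and radians):
On the way, in this order (a step that is already met when the one before it is completed fails the run):
1. all three spray cans stand upright in the cardboard tray and are let go, while the filter is still standing in the display (x of can_red in the frame of carton between -0.115 and 0.115 m and y of can_red in the frame of carton between -0.04 and 0.04 m and z of can_red in the frame of carton between 0 and 0.012 m and angle between each of can_red, can_blue, can_green, filter's own z axis and vertical below 0.12 rad and x of can_blue in the frame of carton between -0.115 and 0.115 m and y of can_blue in the frame of carton between -0.04 and 0.04 m and z of can_blue in the frame of carton between 0 and 0.012 m and x of can_green in the frame of carton between -0.115 and 0.115 m and y of can_green in the frame of carton between -0.04 and 0.04 m and z of can_green in the frame of carton between 0 and 0.012 m and contact force between the fingers and can_red below 0.1 N and contact force between the fingers and can_blue below 0.1 N and contact force between the fingers and can_green below 0.1 N and x of filter in the frame of display between -0.08 and 0.08 m and y of filter in the frame of display between -0.11 and 0.11 m and z of filter in the frame of display between 0 and 0.012 m), for 0.2 s.
2. the filter stands upright in the customer's blue tray and is let go, while all three cans are still in the cardboard tray (x of can_red in the frame of carton between -0.115 and 0.115 m and y of can_red in the frame of carton between -0.04 and 0.04 m and z of can_red in the frame of carton between 0 and 0.012 m and angle between each of can_red, can_blue, can_green, filter's own z axis and vertical below 0.12 rad and x of can_blue in the frame of carton between -0.115 and 0.115 m and y of can_blue in the frame of carton between -0.04 and 0.04 m and z of can_blue in the frame of carton between 0 and 0.012 m and x of can_green in the frame of carton between -0.115 and 0.115 m and y of can_green in the frame of carton between -0.04 and 0.04 m and z of can_green in the frame of carton between 0 and 0.012 m and x of filter in the frame of order_tray between -0.105 and 0.105 m and y of filter in the frame of order_tray between -0.06 and 0.06 m and z of filter in the frame of order_tray between 0 and 0.012 m and contact force between the fingers and filter below 0.1 N), for 0.2 s.
At the end, for the whole second after the job is handed in: Each spray can stands upright (within 7 degrees) in the display within 15 mm of where it stood at the start, the filter stands upright (within 7 degrees) on the floor of the customer's blue tray, and all four are let go and at rest (distance of each of can_red, can_blue, can_green from where it was at the start of the episode below 0.015 m and angle between each of can_red, can_blue, can_green, filter's own z axis and vertical below 0.12 rad and contact force between the fingers and can_red below 0.1 N and linear speed of each of can_red, can_blue, can_green, filter below 0.03 m/s and angular speed of each of can_red, can_blue, can_green, filter below 0.3 rad/s and contact force between the fingers and can_blue below 0.1 N and contact force between the fingers and can_green below 0.1 N and x of filter in the frame of order_tray between -0.105 and 0.105 m and y of filter in the frame of order_tray between -0.06 and 0.06 m and z of filter in the frame of order_tray between 0 and 0.012 m and contact force between the fingers and filter below 0.1 N); the robot touches nothing.
It fails at once if a can or the filter is tipped over (more than 35 degrees) (angle between any of can_red, can_blue, can_green, filter's own z axis and vertical above 0.61 rad).
It fails at once if a can or the filter is dropped or knocked away (faster than 0.6 m/s while not held: a fall of about 2 cm) ((contact force between the fingers and can_red below 0.1 N and linear speed of can_red above 0.6 m/s) or (contact force between the fingers and can_blue below 0.1 N and linear speed of can_blue above 0.6 m/s) or (contact force between the fingers and can_green below 0.1 N and linear speed of can_green above 0.6 m/s) or (contact force between the fingers and filter below 0.1 N and linear speed of filter above 0.6 m/s)).
It fails at once if the bulb box is shifted by more than 20 mm or tipped (distance of bulb_box from where it was at the start of the episode above 0.02 m or angle between bulb_box's own z axis and vertical above 0.35 rad).
It fails at once if the grease tub is shifted by more than 20 mm or tipped (distance of tub from where it was at the start of the episode above 0.02 m or angle between tub's own z axis and vertical above 0.35 rad).
It also fails if it takes over 150 s, if anything falls off the work surface, if the arm or the gripper's body presses on something with over 40 N, if the wrist force passes 120 N, or if a joint passes its speed limit or range.

## Working session

There is one attempt and no reset: what is moved stays moved. The work goes in short steps, Python scripts to look and compute and a shell command to move; the robot and the scene stay as the last step left them, time stands still between calls to the robot, and variables do not carry over. Pictures are saved under pics/ and viewed, about 12 in all and at most 16, crops included, and the job is handed in when it is done.

```bash
mkdir -p pics; ls; python3 - <<'E'
from cell import read_state, cams
import cv2,json,numpy as np
for n in("side","top"):
    cv2.imwrite(f"pics/{n}0.png",cv2.resize(cams.camera(n)[:,:,::-1],(800,600),interpolation=cv2.INTER_CUBIC))
    c=cams.get_calibration(n);print(n,{k:np.round(v,4).tolist() for k,v in c.items() if not isinstance(v,str)})
print(read_state())
E
```

```text
pics
side {'vertical_fov': 43.6016, 'cx': 258.0287, 'cy': 199.6112, 'R': [[-0.9982, -0.0606, 0.0003], [-0.0482, 0.7917, -0.609], [0.0367, -0.6079, -0.7932]], 't': [509.5064, 39.0852, 1212.665]}
top {'vertical_fov': 50.1659, 'cx': 258.0489, 'cy': 180.0621, 'R': [[-0.0211, -0.9996, -0.0193], [-0.985, 0.0241, -0.1708], [0.1712, 0.0154, -0.9851]], 't': [22.1424, 524.4815, 968.2576]}
{'clock': 0.1, 'joints': array([ 1.25540896e+00,  3.00402104e-01,  1.52151382e+00,  1.70569630e-05,
        1.32068805e+00, -6.66122089e-02]), 'qd': array([-0.00131606, -0.00279726, -0.00237623, -0.00139488,  0.00040583,
        0.00129298]), 'effort': array([ 1.03960112e-03, -5.32647014e+01, -3.53279793e+01,  7.10196700e-02,
        2.35724525e-02, -7.41116310e-05]), 'eef_pos': array([135.35542078, 532.8551046 , 212.95261977]), 'eef_rot': array([-3.14058467e+00, -8.38021669e-05,  2.89281322e+00]), 'wrist_force': array([0.41468395, 0.12456663, 0.25164137]), 'moment': array([ 0.01437137, -0.01474527, -0.02651622]), 'finger_gap': 94.08079510290952}
```

View pics/top0.png

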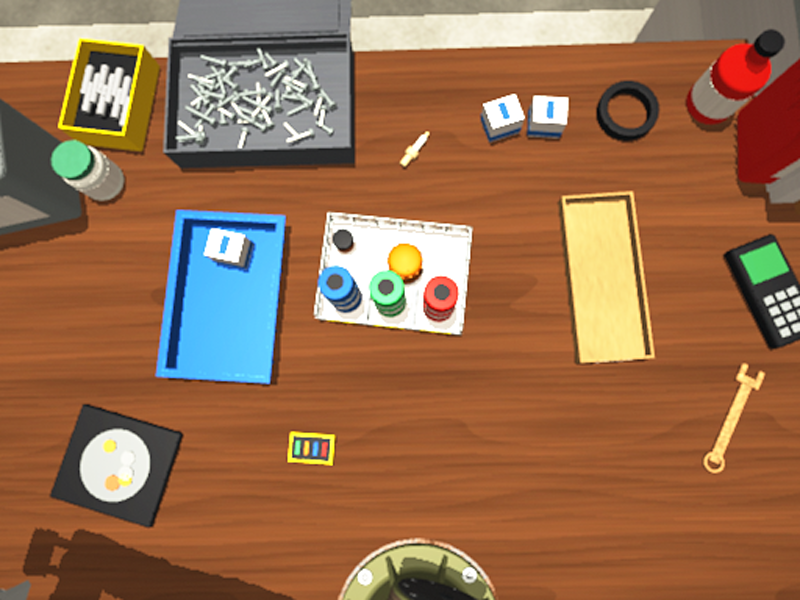

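View pics/side0.png

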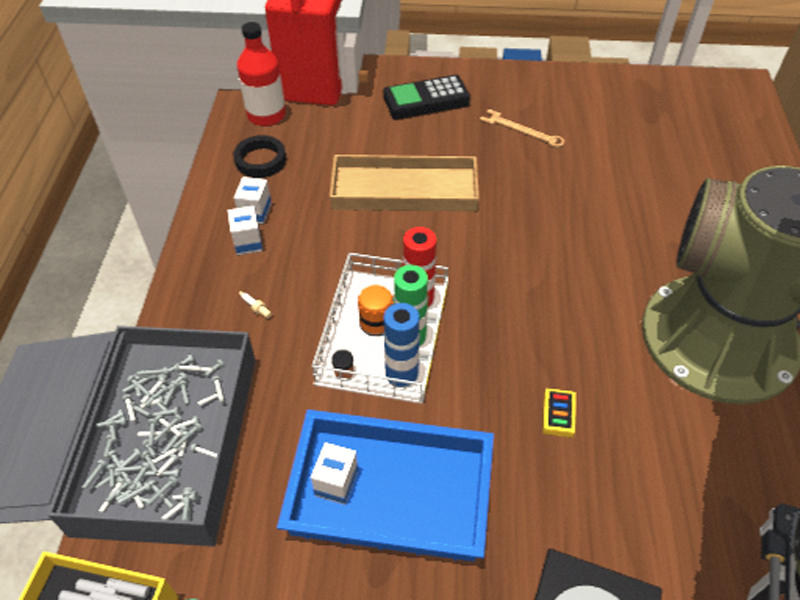

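Top view (800x600): blue tray at left (160-285, 210-383), display at (315-470, 213-333) with cap tops blue (338,281), green (387,287), red (440,294), filter (405,262), and the carton at right (560-653, 193-362). Next: an enlarged crop of each view.

```bash
python3 - <<'E'
from cell import cams
import cv2
for n in("side","top"):
    c=cams.get_calibration(n);print({k:v for k,v in c.items() if k not in("R","t")})
t=cv2.imread("pics/top0.png");s=cv2.imread("pics/side0.png")
# top crop covers 800-scale x 300..490,y 200..342 ; x4.2
cv2.imwrite("pics/topc.png",cv2.resize(t[200:350,300:500],(800,600),interpolation=cv2.INTER_CUBIC))
cv2.imwrite("pics/sidec.png",cv2.resize(s[220:408,300:460],(680,800))[:600] if 0 else cv2.resize(s[220:410,300:460],(505,600),interpolation=cv2.INTER_CUBIC))
E
```

```text
{'vertical_fov': 43.601568062414884, 'cx': 258.02868350657917, 'cy': 199.6111768324918}
{'vertical_fov': 50.16590060550662, 'cx': 258.04891782814093, 'cy': 180.06214592856963}
```

View pics/topc.png

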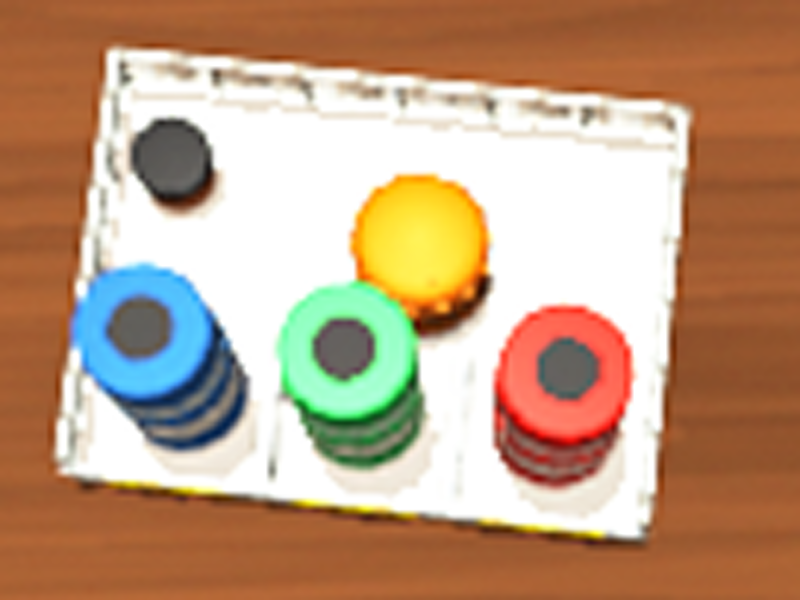

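View pics/sidec.png

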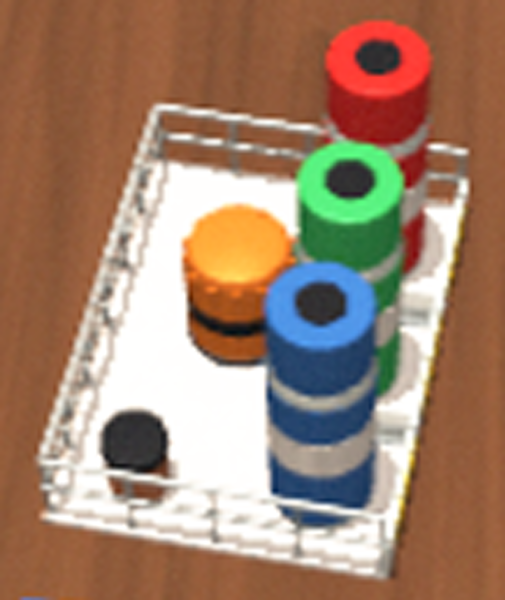

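```bash
cat > h.py <<'E'
import numpy as np, cv2
from cell import cams, read_state
def K(n):
    c=cams.get_calibration(n); f=192/np.tan(np.radians(c["vertical_fov"])/2)
    return f,c["cx"],c["cy"],np.array(c["R"]),np.array(c["t"])
def ray(n,u,v):
    f,cx,cy,R,t=K(n); return -R.T@t, R.T@np.array([(u-cx)/f,(v-cy)/f,1])
def onz(n,u,v,z):
    o,d=ray(n,u,v); return (o+d*(z-o[2])/d[2]).round(1)
def proj(n,X):
    f,cx,cy,R,t=K(n); p=R@np.array(X,float)+t; return (cx+f*p[0]/p[2],cy+f*p[1]/p[2])
def full(u,v): return ((u+.5)/1.5625-.5,(v+.5)/1.5625-.5)   # 800x600 -> raw
def delta(x,y,z,yaw=None):
    "tool-frame shift (m) and turn (deg) to world target TCP"
    from scipy.spatial.transform import Rotation as Ro
    s=read_state(); R=Ro.from_euler("xyz",s["eef_rot"])
    d=R.inv().apply(np.array([x,y,z])-s["eef_pos"])/1000
    tool_y=R.apply([0,1,0]); ang=np.degrees(np.arctan2(tool_y[1],tool_y[0]))
    print("pos",s["eef_pos"].round(1),"jawdir deg",ang.round(2),"tilt",R.as_matrix()[2,2].round(4),"d",d.round(4),"t",s["clock"],"gap",round(s["finger_gap"],1),"F",s["wrist_force"].round(1),"q",s["joints"].round(2))
E
python3 - <<'E'
from h import *
tc=lambda u,v: full(u/4+300,v/4+200)
sc=lambda u,v: full(u/3.157+300,v/3.157+220)
T=dict(blue=(140,327,154),green=(346,349,154),red=(567,370,154),filt=(421,240,74),tub=(172,160,44))
S=dict(blue=(320,302,154),green=(350,180,154),red=(378,57,154),filt=(239,245,74),tub=(134,438,44))
for k in T: print(k,onz("top",*tc(*T[k][:2]),T[k][2]),onz("side",*sc(*S[k][:2]),S[k][2]))
print("display corners, fence top z52 back L,R ; base front L,R")
print(onz("top",*tc(110,48),52),onz("top",*tc(690,106),52),onz("top",*tc(60,476),28),onz("top",*tc(648,538),28))
print("carton z32",[onz("top",*full(*p),32) for p in((560,195),(634,192),(654,357),(578,363))])
print("carton side z32",[onz("side",*full(*p),32) for p in((332,155),(477,157),(478,199),(331,197))])
print("tray z45",[onz("top",*full(*p),45) for p in((176,210),(286,214),(271,384),(157,377))])
print("tray side z45",[onz("side",*full(*p),45) for p in((308,410),(494,432),(485,552),(280,527))])
E
```

```text
blue [508.2 105.2 154. ] [507.  106.1 154. ]
green [498.5  32.6 154. ] [497.6  35.  154. ]
red [489.2 -44.9 154. ] [488.4 -42.8 154. ]
filt [553.7   6.3  74. ] [552.9  12.6  74. ]
tub [595.2 105.8  44. ] [596.1 109.6  44. ]
display corners, fence top z52 back L,R ; base front L,R
[640.1 129.6  52. ] [ 610.  -101.6   52. ] [470.8 153.   28. ] [440.6 -80.4  28. ]
carton z32 [array([ 664.5, -248.2,   32. ]), array([ 666.3, -368.6,   32. ]), array([ 398.4, -377.6,   32. ]), array([ 391.7, -259.1,   32. ])]
carton side z32 [array([ 669.2, -363.2,   32. ]), array([ 392.8, -374.3,   32. ]), array([ 390.8, -260.1,   32. ]), array([ 657.5, -249.1,   32. ])]
tray z45 [array([652.1, 377.3,  45. ]), array([640.6, 197.8,  45. ]), array([369.4, 218.3,  45. ]), array([383.9, 396.3,  45. ])]
tray side z45 [array([635.6, 201.5,  45. ]), array([369.3, 220.9,  45. ]), array([382.9, 393.1,  45. ]), array([647.9, 376.3,  45. ])]
```

```bash
python3 -c "
from h import *
delta(488.8,-43.9,235)"
```

```text
pos [135.4 532.9 213. ] jawdir deg 75.75 tilt -1.0 d [-0.4846 -0.472  -0.0216] t 0.1 gap 94.1 F [0.4 0.1 0.3] q [ 1.26  0.3   1.52  0.    1.32 -0.07]
```

```bash
python3 -m handwheel '[[-0.045,-0.042,-0.022,10],[-0.09,-0.084,-0.022,20],[-0.135,-0.126,-0.022,30],[-0.18,-0.168,-0.022,40],[-0.18,-0.168,-0.022,40]]' 0.25 25; python3 -c "
from h import *
delta(488.8,-43.9,235)"
```

```text
clock: 0.72
eef_pos: [270.1, 323.2, 235.2]
eef_rot: [-3.141, 0.001, 2.188]
wrist_force: [-0.2, -0.1, 0.1]
finger_gap: 71.1
pos [270.1 323.2 235.2] jawdir deg 35.34 tilt -1.0 d [-0.426  -0.0339  0.0006] t 0.725 gap 71.1 F [-0.2 -0.1  0.1] q [ 0.79 -0.01  1.83 -0.    1.33  0.17]
```

Commands track well. Continue to above red.

```bash
python3 -m handwheel '[[-0.055,-0.004,0,10],[-0.11,-0.008,0,20],[-0.165,-0.012,0,30],[-0.22,-0.017,0,40],[-0.22,-0.017,0,42.5]]'; python3 -c "
from h import *
delta(488.8,-43.9,235)"
```

```text
clock: 1.35
eef_pos: [384.6, 132.1, 235.2]
eef_rot: [-3.141, 0.001, 1.44]
wrist_force: [-0.9, 0.8, 0.5]
finger_gap: 70.3
pos [384.6 132.1 235.2] jawdir deg -7.51 tilt -1.0 d [-0.1609  0.1263  0.0004] t 1.35 gap 70.3 F [-0.9  0.8  0.5] q [ 0.24 -0.05  1.86 -0.    1.33  0.37]
```

```bash
python3 -m handwheel '[[-0.05,0.04,0,0],[-0.1,0.08,0,0],[-0.15,0.12,0,0],[-0.161,0.126,0,0],[-0.161,0.126,0,0]]'; python3 -c "
from h import *
delta(488.8,-43.9,128)
cv2.imwrite('pics/r1.png',cv2.resize(cams.camera('side')[110:290,170:320][:,:,::-1],(500,600),interpolation=cv2.INTER_CUBIC))"
```

```text
clock: 1.98
eef_pos: [488.6, -43.8, 234.8]
eef_rot: [-3.14, 0.001, 1.44]
wrist_force: [0.4, 0.0, -0.5]
finger_gap: 70.3
pos [488.6 -43.8 234.8] jawdir deg -7.52 tilt -1.0 d [1.000e-04 4.000e-04 1.068e-01] t 1.975 gap 70.3 F [ 0.4  0.  -0.5] q [-0.16  0.15  1.65 -0.    1.34 -0.03]
```

View pics/r1.png

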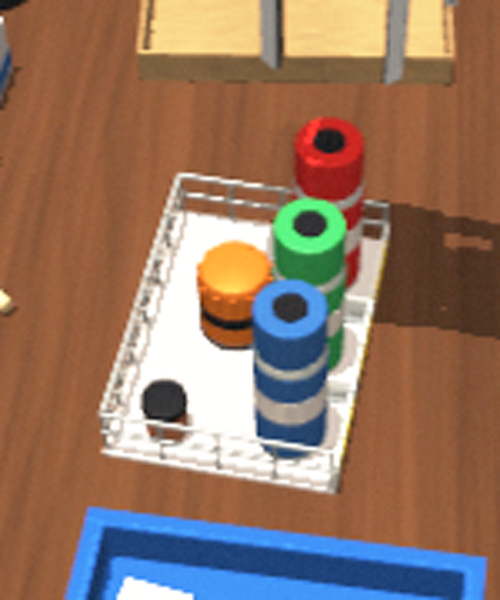

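The fingers (tips at 271 and 396 px) straddle the red cap (329,140) centrally; descend and grip.

```bash
python3 -m handwheel '[[0,0,0.045,0],[0,0,0.085,0],[0,0,0.107,0],[0,0,0.107,0],[0,0,0.107,0]]' && python3 -m handwheel '[[0,0,0,0],[0,0,0,0],[0,0,0,0],[0,0,0,0],[0,0,0,0]]' 1 25; python3 -c "
from h import *
delta(488.8,-43.9,128)"
```

```text
clock: 2.65
eef_pos: [488.5, -42.3, 129.3]
eef_rot: [3.141, 0.001, 1.442]
wrist_force: [-0.1, 0.4, 0.4]
finger_gap: 70.6
clock: 3.28
eef_pos: [488.9, -42.4, 129.8]
eef_rot: [3.14, 0.001, 1.442]
wrist_force: [0.7, 0.2, 6.4]
finger_gap: 49.7
pos [488.9 -42.4 129.8] jawdir deg -7.39 tilt -1.0 d [-0.0015  0.0001  0.0018] t 3.275 gap 49.7 F [0.7 0.2 6.4] q [-0.16  0.26  1.78 -0.    1.1  -0.03]
```

```bash
python3 -m handwheel '[[0,0,-0.02,0],[0,0,-0.06,0],[0,0,-0.105,0],[0,0,-0.105,0]]' && python3 -c "
from h import *
delta(613,-309.5,235)"
```

```text
clock: 3.78
eef_pos: [489.6, -42.5, 237.3]
eef_rot: [3.135, 0.001, 1.442]
wrist_force: [0.6, -0.2, -3.2]
finger_gap: 49.4
pos [489.6 -42.5 237.3] jawdir deg -7.4 tilt -1.0 d [-0.2489  0.1568  0.0036] t 3.775 gap 49.4 F [ 0.6 -0.2 -3.2] q [-0.16  0.15  1.65 -0.    1.34 -0.03]
```

```bash
python3 -m handwheel '[[-0.02,0.015,0,0],[-0.055,0.04,0,0],[-0.095,0.065,0,0],[-0.135,0.09,0,0],[-0.17,0.11,0,0]]' && python3 -c "
from h import *
delta(613,-309.5,235)"
```

```text
clock: 4.4
eef_pos: [576.7, -226.7, 235.9]
eef_rot: [3.138, 0.0, 1.441]
wrist_force: [-0.4, 0.5, -3.1]
finger_gap: 49.8
pos [ 576.7 -226.7  235.9] jawdir deg -7.43 tilt -1.0 d [-0.0775  0.0467  0.0011] t 4.4 gap 49.8 F [-0.4  0.5 -3.1] q [-0.43  0.44  1.28  0.    1.42 -0.3 ]
```

```bash
python3 -m handwheel '[[-0.04,0.024,0,0],[-0.07,0.042,0,0],[-0.0775,0.047,0,0],[-0.0775,0.047,0,0],[-0.0775,0.047,0,0]]' && python3 -c "
from h import *
delta(613,-309.5,130)
cv2.imwrite('pics/c1.png',cv2.resize(cams.camera('top')[90:270,330:450][:,:,::-1],(400,600),interpolation=cv2.INTER_CUBIC))"
```

```text
clock: 5.03
eef_pos: [613.2, -308.5, 236.0]
eef_rot: [3.139, -0.0, 1.442]
wrist_force: [0.8, 0.2, -2.3]
finger_gap: 49.8
pos [ 613.2 -308.5  236. ] jawdir deg -7.38 tilt -1.0 d [-0.001  -0.0003  0.106 ] t 5.025 gap 49.8 F [ 0.8  0.2 -2.3] q [-0.52  0.6   1.04  0.    1.5  -0.39]
```

View pics/c1.png

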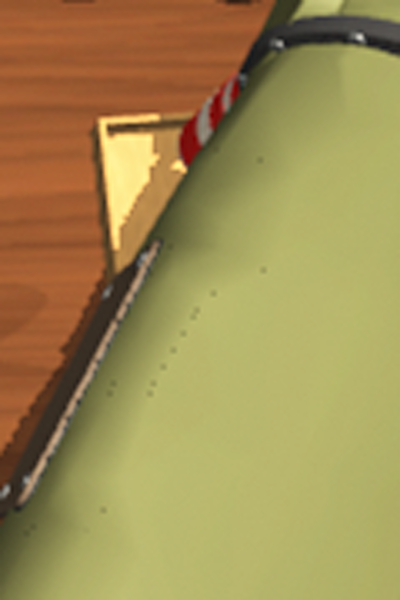

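The arm hides most; the can hangs over the far part of the carton. Lower, with a slow end.

```bash
python3 -m handwheel '[[-0.001,0,0.03,0],[-0.001,0,0.07,0],[-0.001,0,0.095,0],[-0.001,0,0.1,0],[-0.001,0,0.101,0]]' && python3 -m handwheel '[[0,0,0.002,0],[0,0,0.004,0],[0,0,0.005,0],[0,0,0.005,0]]' && python3 -c "
from h import *
delta(613,-309.5,130)"
```

```text
clock: 5.7
eef_pos: [613.8, -309.3, 136.5]
eef_rot: [3.137, 0.001, 1.443]
wrist_force: [-0.4, -0.0, -2.3]
finger_gap: 49.5
clock: 6.2
eef_pos: [613.8, -309.4, 131.5]
eef_rot: [3.137, 0.001, 1.443]
wrist_force: [-0.2, 0.1, -3.4]
finger_gap: 50.1
pos [ 613.8 -309.4  131.5] jawdir deg -7.35 tilt -1.0 d [-0.0002 -0.0008  0.0015] t 6.2 gap 50.1 F [-0.2  0.1 -3.4] q [-0.52  0.67  1.17  0.    1.3  -0.39]
```

```bash
python3 -m handwheel '[[0,0,0.0007,0],[0,0,0.0014,0],[0,0,0.0018,0],[0,0,0.0018,0]]' && python3 -m handwheel '[[0,0,0,0],[0,0,0.0005,0],[0,0,0.001,0],[0,0,0.001,0]]'
```

```text
clock: 6.7
eef_pos: [613.9, -309.4, 130.0]
eef_rot: [3.137, 0.001, 1.442]
wrist_force: [-0.4, 0.3, 1.8]
finger_gap: 49.6
clock: 7.2
eef_pos: [613.9, -309.6, 129.9]
eef_rot: [3.136, 0.001, 1.442]
wrist_force: [-2.2, 0.9, 7.4]
finger_gap: 49.5
```

```bash
python3 -m handwheel '[[0,0,0,0],[0,0,0,0],[0,0,0,0]]' 0.25 && python3 -m handwheel '[[0,0,-0.03,0],[0,0,-0.075,0],[0,0,-0.105,0],[0,0,-0.105,0]]' && python3 -c "
from h import *
delta(498,33.8,235)"
```

```text
clock: 7.58
eef_pos: [613.9, -309.6, 129.7]
eef_rot: [3.136, 0.001, 1.442]
wrist_force: [0.2, -0.7, 0.6]
finger_gap: 70.1
clock: 8.07
eef_pos: [614.0, -309.7, 237.2]
eef_rot: [3.132, 0.003, 1.443]
wrist_force: [-0.9, -0.4, 0.3]
finger_gap: 70.5
pos [ 614.  -309.7  237.2] jawdir deg -7.35 tilt -1.0 d [ 3.258e-01 -1.590e-01 -2.000e-04] t 8.075 gap 70.5 F [-0.9 -0.4  0.3] q [-0.52  0.6   1.04  0.    1.49 -0.39]
```

```bash
python3 -m handwheel '[[0.05,-0.025,0,0],[0.105,-0.052,0,0],[0.16,-0.078,0,0],[0.215,-0.105,0,0],[0.27,-0.132,0,0]]' && python3 -m handwheel '[[0.04,-0.02,0,0],[0.056,-0.027,0,0],[0.056,-0.027,0,0],[0.056,-0.027,0,0]]' && python3 -c "
from h import *
delta(498,33.8,130)"
```

```text
clock: 8.7
eef_pos: [516.3, -23.3, 233.7]
eef_rot: [3.134, 0.003, 1.442]
wrist_force: [1.2, 0.5, -0.2]
finger_gap: 70.3
clock: 9.2
eef_pos: [497.1, 34.6, 233.0]
eef_rot: [3.134, 0.003, 1.441]
wrist_force: [-0.2, -0.3, -0.5]
finger_gap: 70.4
pos [497.1  34.6 233. ] jawdir deg -7.41 tilt -1.0 d [-0.0004  0.0003  0.103 ] t 9.2 gap 70.4 F [-0.2 -0.3 -0.5] q [-0.    0.16  1.64 -0.    1.33  0.13]
```

```bash
python3 -m handwheel '[[0,0.0005,0.04,0],[0,0.0005,0.08,0],[0,0.0005,0.103,0],[0,0.0005,0.103,0],[0,0.0005,0.103,0]]' && python3 -m handwheel '[[0,0,0,0],[0,0,0,0],[0,0,0,0],[0,0,0,0]]' 1 25 && python3 -c "
from h import *
delta(498,33.8,130)" && python3 -m handwheel '[[0,0,-0.02,0],[0,0,-0.06,0],[0,0,-0.105,0],[0,0,-0.105,0]]' && python3 -c "
from h import *
delta(529,-312.5,235)"
```

```text
clock: 9.82
eef_pos: [498.9, 33.5, 130.9]
eef_rot: [3.133, 0.003, 1.44]
wrist_force: [0.1, 0.1, 0.2]
finger_gap: 70.5
clock: 10.32
eef_pos: [499.1, 33.6, 131.5]
eef_rot: [3.132, 0.003, 1.441]
wrist_force: [-0.9, -0.9, 6.1]
finger_gap: 49.5
pos [499.1  33.6 131.5] jawdir deg -7.46 tilt -1.0 d [ 0.0001 -0.0012  0.0015] t 10.325 gap 49.5 F [-0.9 -0.9  6.1] q [-0.    0.27  1.76 -0.    1.1   0.13]
clock: 10.82
eef_pos: [499.2, 34.0, 239.2]
eef_rot: [3.127, 0.002, 1.441]
wrist_force: [0.1, -0.3, -3.5]
finger_gap: 49.6
pos [499.2  34.  239.2] jawdir deg -7.46 tilt -0.9999 d [-0.3397  0.0745  0.006 ] t 10.825 gap 49.6 F [ 0.1 -0.3 -3.5] q [-0.    0.16  1.63 -0.    1.34  0.13]
```

```bash
python3 -m handwheel '[[-0.02,0.004,0,0],[-0.065,0.014,0,0],[-0.115,0.025,0,0],[-0.17,0.037,0,0],[-0.225,0.049,0.003,0]]' && python3 -m handwheel '[[-0.05,0.011,0,0],[-0.095,0.021,0,0],[-0.115,0.025,0,0],[-0.115,0.025,0,0],[-0.115,0.025,0,0]]' && python3 -c "
from h import *
delta(529,-312.5,131.5)"
```

```text
clock: 11.45
eef_pos: [518.2, -197.0, 235.9]
eef_rot: [3.129, 0.002, 1.441]
wrist_force: [0.7, 1.1, -1.8]
finger_gap: 49.4
clock: 12.08
eef_pos: [528.2, -313.0, 236.0]
eef_rot: [3.13, 0.001, 1.442]
wrist_force: [0.1, 0.4, -1.6]
finger_gap: 49.5
pos [ 528.2 -313.   236. ] jawdir deg -7.39 tilt -0.9999 d [ 0.0007 -0.0005  0.1045] t 12.075 gap 49.5 F [ 0.1  0.4 -1.6] q [-0.6   0.42  1.3   0.    1.4  -0.47]
```

```bash
python3 -m handwheel '[[0,0,0.03,0],[0,0,0.07,0],[0,0,0.094,0],[0,0,0.099,0],[0,0,0.1,0]]' && python3 -m handwheel '[[0,0,0.002,0],[0,0,0.003,0],[0,0,0.004,0],[0,0,0.004,0]]' && python3 -m handwheel '[[0,0,0.001,0],[0,0,0.0015,0],[0,0,0.0015,0]]'
```

```text
clock: 12.7
eef_pos: [529.8, -312.8, 137.0]
eef_rot: [3.129, 0.001, 1.443]
wrist_force: [-0.3, 0.2, -1.7]
finger_gap: 49.6
clock: 13.2
eef_pos: [529.8, -312.9, 133.0]
eef_rot: [3.129, 0.002, 1.443]
wrist_force: [0.4, 0.1, -2.7]
finger_gap: 50.0
clock: 13.58
eef_pos: [529.9, -312.9, 131.7]
eef_rot: [3.128, 0.002, 1.443]
wrist_force: [-0.2, 0.2, -2.1]
finger_gap: 49.6
```

```bash
python3 -m handwheel '[[0,0,0.0005,0],[0,0,0.001,0],[0,0,0.001,0]]' && python3 -m handwheel '[[0,0,0.0005,0],[0,0,0.001,0],[0,0,0.001,0]]'
```

```text
clock: 13.95
eef_pos: [530.0, -313.0, 131.6]
eef_rot: [3.128, 0.002, 1.443]
wrist_force: [-2.7, 0.9, 7.4]
finger_gap: 49.6
clock: 14.32
eef_pos: [530.1, -313.1, 131.5]
eef_rot: [3.127, 0.003, 1.443]
wrist_force: [-3.7, 2.0, 10.9]
finger_gap: 49.7
```

```bash
python3 -m handwheel '[[0,0,0,0],[0,0,0,0],[0,0,0,0]]' 0.25 && python3 -m handwheel '[[0,0,-0.03,0],[0,0,-0.075,0],[0,0,-0.105,0],[0,0,-0.105,0]]' && python3 -c "
from h import *
delta(507.6,105.6,235)"
```

```text
clock: 14.7
eef_pos: [530.1, -313.1, 131.4]
eef_rot: [3.127, 0.002, 1.443]
wrist_force: [-0.2, 0.4, 0.7]
finger_gap: 70.4
clock: 15.2
eef_pos: [529.2, -313.0, 238.6]
eef_rot: [3.124, 0.004, 1.443]
wrist_force: [-0.3, 0.7, -1.2]
finger_gap: 70.4
pos [ 529.2 -313.   238.6] jawdir deg -7.34 tilt -0.9998 d [ 0.4125 -0.075   0.0005] t 15.2 gap 70.4 F [-0.3  0.7 -1.2] q [-0.6   0.42  1.3   0.    1.4  -0.47]
```

```bash
python3 -m handwheel '[[0.05,-0.009,0,0],[0.105,-0.019,0,0],[0.16,-0.029,0,0],[0.215,-0.039,0,0],[0.27,-0.049,0,0]]' && python3 -m handwheel '[[0.05,-0.009,0,0],[0.1,-0.018,0,0],[0.142,-0.026,0,0],[0.142,-0.026,0,0],[0.142,-0.026,0,0]]' && python3 -c "
from h import *
delta(507.6,105.6,131)"
```

```text
clock: 15.82
eef_pos: [514.4, -37.2, 235.3]
eef_rot: [3.125, 0.004, 1.442]
wrist_force: [0.5, -1.1, -0.8]
finger_gap: 70.9
clock: 16.45
eef_pos: [506.6, 106.4, 233.3]
eef_rot: [3.127, 0.005, 1.443]
wrist_force: [0.9, 0.9, 0.2]
finger_gap: 70.5
pos [506.6 106.4 233.3] jawdir deg -7.34 tilt -0.9999 d [-0.0002 -0.0005  0.1023] t 16.45 gap 70.5 F [0.9 0.9 0.2] q [ 0.14  0.2   1.59 -0.01  1.33  0.27]
```

```bash
python3 -m handwheel '[[0,0,0.04,0],[0,0,0.08,0],[0,0,0.102,0],[0,0,0.102,0],[0,0,0.102,0]]' && python3 -m handwheel '[[0,0,0,0],[0,0,0,0],[0,0,0,0],[0,0,0,0]]' 1 25 && python3 -c "
from h import *
delta(507.6,105.6,131)" && python3 -m handwheel '[[0,0,-0.02,0],[0,0,-0.06,0],[0,0,-0.105,0],[0,0,-0.105,0]]' && python3 -c "
from h import *
delta(445,-315.5,235)"
```

```text
clock: 17.08
eef_pos: [508.6, 105.2, 132.3]
eef_rot: [3.125, 0.004, 1.442]
wrist_force: [0.4, 0.0, 0.3]
finger_gap: 70.4
clock: 17.58
eef_pos: [508.7, 105.2, 132.8]
eef_rot: [3.125, 0.004, 1.442]
wrist_force: [-1.5, 0.4, 6.4]
finger_gap: 49.4
pos [508.7 105.2 132.8] jawdir deg -7.39 tilt -0.9999 d [ 0.0002 -0.0012  0.0018] t 17.575 gap 49.4 F [-1.5  0.4  6.4] q [ 0.14  0.31  1.71 -0.01  1.11  0.27]
clock: 18.08
eef_pos: [508.0, 106.1, 240.6]
eef_rot: [3.12, 0.003, 1.442]
wrist_force: [0.8, -0.1, -2.9]
finger_gap: 49.8
pos [508.  106.1 240.6] jawdir deg -7.38 tilt -0.9998 d [-0.4262 -0.0084  0.0067] t 18.075 gap 49.8 F [ 0.8 -0.1 -2.9] q [ 0.14  0.2   1.58 -0.01  1.34  0.27]
```

```bash
python3 -m handwheel '[[-0.02,0,0,0],[-0.065,-0.001,0,0],[-0.115,-0.002,0,0],[-0.17,-0.003,0,0],[-0.225,-0.004,0.003,0]]' && python3 -m handwheel '[[-0.055,-0.001,0,0],[-0.11,-0.002,0,0],[-0.165,-0.003,0,0],[-0.201,-0.004,0,0],[-0.201,-0.004,0,0]]' && python3 -c "
from h import *
delta(445,-315.5,133)"
```

```text
clock: 18.7
eef_pos: [474.3, -118.0, 236.8]
eef_rot: [3.121, 0.003, 1.442]
wrist_force: [1.5, 0.3, -2.2]
finger_gap: 49.8
clock: 19.32
eef_pos: [443.5, -318.5, 235.2]
eef_rot: [3.124, 0.001, 1.439]
wrist_force: [0.9, 0.8, -2.6]
finger_gap: 49.7
pos [ 443.5 -318.5  235.2] jawdir deg -7.53 tilt -0.9998 d [ 0.0033 -0.0007  0.1022] t 19.325 gap 49.7 F [ 0.9  0.8 -2.6] q [-0.69  0.27  1.51  0.01  1.35 -0.56]
```

```bash
python3 -m handwheel '[[0.003,0,0.03,0],[0.003,0,0.07,0],[0.003,0,0.092,0],[0.003,0,0.097,0],[0.003,0,0.098,0]]' && python3 -m handwheel '[[0,0,0.002,0],[0,0,0.003,0],[0,0,0.003,0]]' && python3 -m handwheel '[[0,0,0.001,0],[0,0,0.0015,0],[0,0,0.0015,0]]'
```

```text
clock: 19.95
eef_pos: [445.8, -315.5, 137.4]
eef_rot: [3.124, 0.001, 1.44]
wrist_force: [-0.8, 0.1, -2.7]
finger_gap: 49.7
clock: 20.32
eef_pos: [445.9, -315.6, 134.6]
eef_rot: [3.124, 0.001, 1.44]
wrist_force: [0.5, -0.4, -2.7]
finger_gap: 49.9
clock: 20.7
eef_pos: [445.9, -315.6, 133.2]
eef_rot: [3.124, 0.001, 1.44]
wrist_force: [0.5, 0.1, -1.7]
finger_gap: 49.7
```

```bash
python3 -m handwheel '[[0,0,0.0007,0],[0,0,0.001,0],[0,0,0.001,0]]' && python3 -m handwheel '[[0,0,0.0005,0],[0,0,0.001,0],[0,0,0.001,0]]' && python3 -m handwheel '[[0,0,0,0],[0,0,0,0],[0,0,0,0]]' 0.25 && python3 -m handwheel '[[0,0,-0.03,0],[0,0,-0.075,0],[0,0,-0.105,0],[0,0,-0.105,0]]' && python3 -c "
from h import *
delta(553,9,200)"
```

```text
clock: 21.08
eef_pos: [446.1, -315.9, 133.0]
eef_rot: [3.123, 0.002, 1.44]
wrist_force: [-1.7, -0.5, 6.7]
finger_gap: 49.7
clock: 21.45
eef_pos: [446.2, -316.3, 133.0]
eef_rot: [3.122, 0.003, 1.44]
wrist_force: [-3.3, 0.1, 10.2]
finger_gap: 49.8
clock: 21.82
eef_pos: [446.2, -316.2, 132.8]
eef_rot: [3.122, 0.003, 1.44]
wrist_force: [0.6, -0.1, 0.3]
finger_gap: 70.4
clock: 22.32
eef_pos: [444.8, -316.1, 239.8]
eef_rot: [3.119, 0.005, 1.44]
wrist_force: [0.4, -0.5, 0.8]
finger_gap: 70.2
pos [ 444.8 -316.1  239.8] jawdir deg -7.5 tilt -0.9997 d [0.3366 0.064  0.0395] t 22.325 gap 70.2 F [ 0.4 -0.5  0.8] q [-0.69  0.26  1.51  0.01  1.35 -0.56]
```

```bash
python3 -m handwheel '[[0.05,0.01,0,0],[0.1,0.02,0,0],[0.14,0.027,0,0],[0.14,0.027,0,0]]' && python3 -c "
from h import *
t=cams.camera('top')[110:250,180:440][:,:,::-1];s=cams.camera('side')[80:280,180:330][:,:,::-1]
a=cv2.resize(t,(520,280),interpolation=cv2.INTER_CUBIC);cv2.imwrite('pics/p2t.png',cv2.resize(t,(780,420),interpolation=cv2.INTER_CUBIC));cv2.imwrite('pics/p2s.png',cv2.resize(s,(450,600),interpolation=cv2.INTER_CUBIC))
delta(553,9,200)"
```

```text
clock: 22.82
eef_pos: [490.1, -178.6, 238.4]
eef_rot: [3.121, 0.004, 1.443]
wrist_force: [-0.9, -0.5, -0.4]
finger_gap: 70.3
pos [ 489.6 -180.8  238.7] jawdir deg -7.45 tilt -0.9998 d [0.1966 0.0374 0.0385] t 22.925 gap 70.4 F [-0.  -0.  -0.2] q [-0.42  0.2   1.58  0.    1.33 -0.29]
```

View pics/p2t.png

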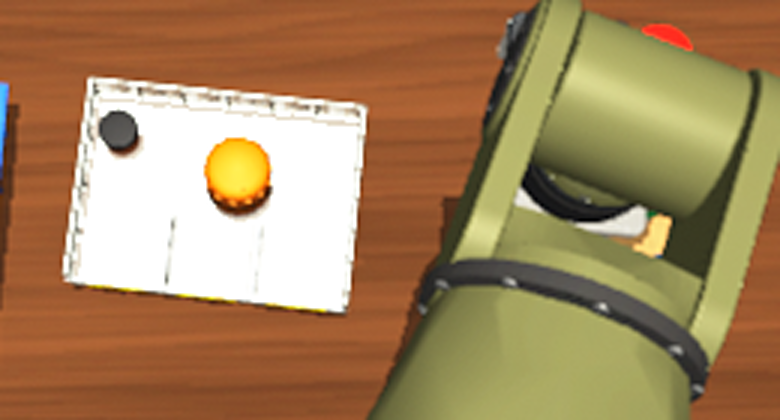

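View pics/p2s.png

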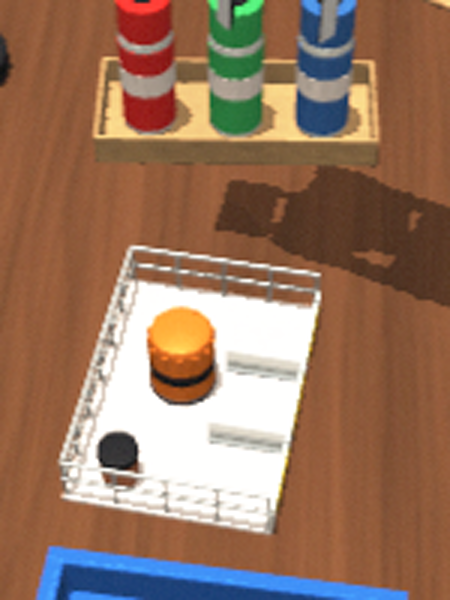

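All three cans stand upright in the carton; the filter is unoccluded (top view (238,172), side view (182,335), foot edge 402 px). Recompute the filter position.

```bash
python3 -c "
from h import *
R=lambda u,v,o,k:((u+.5)/k-.5+o[0],(v+.5)/k-.5+o[1])
for z in (54,74):
  print(z,onz('top',*R(238,170,(180,110),3),z),onz('top',*R(238,177,(180,110),3),z),onz('side',*R(182,337,(180,80),3),z))
for X in ((553,9),(552,12),(554,6)):
  for z in (4,39,56,74):
    u=proj('side',(*X,z));v=proj('top',(*X,z)); print(X,z,[((u[0]-180+.5)*3-.5).round(1),((u[1]-80+.5)*3-.5).round(1)],[((v[0]-180+.5)*3-.5).round(1),((v[1]-110+.5)*3-.5).round(1)])
"
```

```text
54 [557.6   7.   54. ] [551.8   7.1  54. ] [554.2   2.1  54. ]
74 [553.4   6.7  74. ] [547.7   6.8  74. ] [552.3  17.9  74. ]
(553, 9) 4 [np.float64(184.5), np.float64(380.0)] [np.float64(236.7), np.float64(187.1)]
(553, 9) 39 [np.float64(183.3), np.float64(354.8)] [np.float64(236.0), np.float64(179.2)]
(553, 9) 56 [np.float64(182.7), np.float64(342.1)] [np.float64(235.6), np.float64(175.1)]
(553, 9) 74 [np.float64(182.1), np.float64(328.4)] [np.float64(235.2), np.float64(170.6)]
(552, 12) 4 [np.float64(185.4), np.float64(382.8)] [np.float64(233.3), np.float64(188.4)]
(552, 12) 39 [np.float64(184.2), np.float64(357.7)] [np.float64(232.4), np.float64(180.4)]
(552, 12) 56 [np.float64(183.6), np.float64(345.0)] [np.float64(232.0), np.float64(176.4)]
(552, 12) 74 [np.float64(183.0), np.float64(331.3)] [np.float64(231.5), np.float64(171.9)]
(554, 6) 4 [np.float64(183.6), np.float64(377.1)] [np.float64(240.2), np.float64(185.9)]
(554, 6) 39 [np.float64(182.4), np.float64(351.9)] [np.float64(239.6), np.float64(177.9)]
(554, 6) 56 [np.float64(181.8), np.float64(339.2)] [np.float64(239.2), np.float64(173.8)]
(554, 6) 74 [np.float64(181.2), np.float64(325.5)] [np.float64(238.9), np.float64(169.3)]
```

```bash
python3 -m handwheel '[[0.045,0.009,0.009,0],[0.095,0.018,0.018,0],[0.15,0.028,0.028,0],[0.196,0.037,0.038,0],[0.196,0.037,0.038,0]]' 0.2 && python3 -m handwheel '[[0,0,0,0],[0,0,0,0]]' && python3 -c "
from h import *
delta(553,8,30)"
```

```text
clock: 23.55
eef_pos: [552.5, 9.7, 198.9]
eef_rot: [3.123, 0.005, 1.443]
wrist_force: [0.2, -0.5, 0.3]
finger_gap: 75.3
clock: 23.8
eef_pos: [552.4, 8.3, 198.9]
eef_rot: [3.123, 0.005, 1.441]
wrist_force: [0.5, -0.4, 0.7]
finger_gap: 75.0
pos [552.4   8.3 198.9] jawdir deg -7.44 tilt -0.9998 d [ 0.0007 -0.0026  0.1689] t 23.8 gap 75.0 F [ 0.5 -0.4  0.7] q [-0.05  0.31  1.55 -0.01  1.27  0.08]
```

```bash
python3 -m handwheel '[[0,-0.001,0.045,0],[0,-0.002,0.09,0],[0,-0.002,0.1,0],[0,-0.002,0.1,0]]' && python3 -m handwheel '[[0,0,0.025,0],[0,-0.001,0.05,0],[0,-0.001,0.068,0],[0,-0.001,0.068,0]]' && python3 -c "
from h import *
delta(553,8,30)"
```

```text
clock: 24.3
eef_pos: [552.6, 7.2, 99.7]
eef_rot: [3.122, 0.005, 1.44]
wrist_force: [0.1, -0.1, -0.2]
finger_gap: 75.3
clock: 24.8
eef_pos: [553.0, 6.8, 31.8]
eef_rot: [3.123, 0.005, 1.44]
wrist_force: [0.9, 0.5, 0.9]
finger_gap: 75.3
pos [553.    6.8  31.8] jawdir deg -7.49 tilt -0.9998 d [ 0.0012 -0.0002  0.0018] t 24.8 gap 75.3 F [0.9 0.5 0.9] q [-0.05  0.52  1.68 -0.01  0.92  0.08]
```

```bash
python3 -m handwheel '[[0,0,0,0],[0,0,0,0],[0,0,0,0],[0,0,0,0]]' 1 30 && python3 -m handwheel '[[0,0,-0.02,0],[0,0,-0.06,0],[0,0,-0.11,0],[0,0,-0.14,0],[0,0,-0.14,0]]' && python3 -c "
from h import *
delta(460,301.5,170)"
```

```text
clock: 25.3
eef_pos: [553.9, 6.7, 32.9]
eef_rot: [3.12, 0.005, 1.44]
wrist_force: [1.9, -0.9, 6.2]
finger_gap: 56.2
clock: 25.92
eef_pos: [551.6, 7.8, 174.8]
eef_rot: [3.117, 0.005, 1.44]
wrist_force: [-0.2, -0.2, -3.1]
finger_gap: 56.1
pos [551.6   7.8 174.8] jawdir deg -7.49 tilt -0.9997 d [ 2.793e-01 -1.292e-01  2.000e-04] t 25.925 gap 56.1 F [-0.2 -0.2 -3.1] q [-0.05  0.32  1.58 -0.01  1.21  0.08]
```

```bash
python3 -m handwheel '[[0.02,-0.01,0,0],[0.06,-0.028,0,0],[0.105,-0.049,0,0],[0.15,-0.07,0,0],[0.195,-0.09,0,0]]' && python3 -m handwheel '[[0.04,-0.018,0,0],[0.07,-0.032,0,0],[0.084,-0.039,0,0],[0.084,-0.039,0,0],[0.084,-0.039,0,0]]' && python3 -c "
from h import *
delta(460,301.5,33)
cv2.imwrite('pics/f1.png',cv2.resize(cams.camera('side')[220:384,140:340][:,:,::-1],(732,600),interpolation=cv2.INTER_CUBIC))"
```

```text
clock: 26.55
eef_pos: [486.5, 214.0, 169.6]
eef_rot: [3.119, 0.006, 1.44]
wrist_force: [0.1, 0.4, -2.7]
finger_gap: 55.9
clock: 27.18
eef_pos: [459.1, 301.3, 167.8]
eef_rot: [3.119, 0.007, 1.439]
wrist_force: [0.6, -0.7, -2.3]
finger_gap: 55.9
pos [459.1 301.3 167.8] jawdir deg -7.54 tilt -0.9997 d [ 0.0012 -0.0021  0.1348] t 27.175 gap 55.9 F [ 0.6 -0.7 -2.3] q [ 0.52  0.33  1.59 -0.02  1.21  0.66]
```

View pics/f1.png

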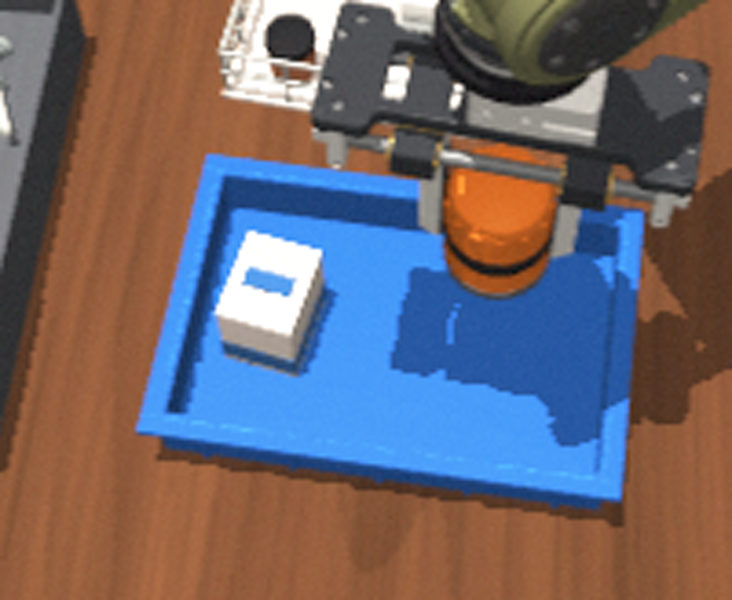

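The filter is held upright over the -x half of the tray, clear of the bulb box (270,300). Lower it.

```bash
python3 -m handwheel '[[0,-0.001,0.03,0],[0.001,-0.001,0.075,0],[0.001,-0.002,0.115,0],[0.001,-0.002,0.128,0],[0.001,-0.002,0.128,0]]' && python3 -m handwheel '[[0,0,0.002,0],[0,0,0.004,0],[0,0,0.004,0]]' && python3 -m handwheel '[[0,0,0.001,0],[0,0,0.002,0],[0,0,0.002,0]]'
```

```text
clock: 27.85
eef_pos: [460.4, 301.0, 40.3]
eef_rot: [3.119, 0.006, 1.438]
wrist_force: [0.2, -0.1, -1.6]
finger_gap: 56.8
clock: 28.22
eef_pos: [460.7, 301.1, 36.8]
eef_rot: [3.119, 0.006, 1.438]
wrist_force: [0.2, 0.3, -3.0]
finger_gap: 56.1
clock: 28.6
eef_pos: [460.7, 301.0, 34.7]
eef_rot: [3.119, 0.006, 1.438]
wrist_force: [0.2, -0.0, -2.6]
finger_gap: 56.0
```

```bash
python3 -m handwheel '[[0,0,0.0007,0],[0,0,0.0014,0],[0,0,0.0014,0]]' && python3 -m handwheel '[[0,0,0.0005,0],[0,0,0.001,0],[0,0,0.001,0]]' &&  python3 -m handwheel '[[0,0,0.0005,0],[0,0,0.0007,0],[0,0,0.0007,0]]'
```

```text
clock: 28.98
eef_pos: [460.7, 301.0, 33.2]
eef_rot: [3.119, 0.006, 1.438]
wrist_force: [0.2, -0.4, -2.4]
finger_gap: 56.0
clock: 29.35
eef_pos: [460.8, 301.1, 32.9]
eef_rot: [3.119, 0.006, 1.438]
wrist_force: [-2.3, -2.8, 8.8]
finger_gap: 56.5
clock: 29.72
eef_pos: [460.8, 301.1, 32.9]
eef_rot: [3.119, 0.006, 1.438]
wrist_force: [-4.8, -3.1, 8.7]
finger_gap: 56.5
```

```bash
python3 -m handwheel '[[0,0,0,0],[0,0,0,0],[0,0,0,0]]' 0.25 && python3 -m handwheel '[[0,0,-0.04,0],[0,-0.001,-0.09,0],[0,-0.002,-0.145,0],[0,-0.004,-0.2,0],[0,-0.004,-0.2,0]]' && python3 -c "
from h import *
delta(446.2,-316.3,237)"
```

```text
clock: 30.1
eef_pos: [460.9, 301.1, 32.9]
eef_rot: [3.119, 0.006, 1.438]
wrist_force: [-0.6, -0.1, 0.1]
finger_gap: 70.5
clock: 30.72
eef_pos: [453.6, 304.2, 237.0]
eef_rot: [3.113, 0.001, 1.438]
wrist_force: [0.5, -0.7, -1.1]
finger_gap: 70.6
pos [453.6 304.2 237. ] jawdir deg -7.59 tilt -0.9996 d [-0.6161  0.0746  0.0029] t 30.725 gap 70.6 F [ 0.5 -0.7 -1.1] q [ 0.53  0.26  1.51 -0.02  1.34  0.67]
```

```bash
python3 -m handwheel '[[-0.05,0.006,0,0],[-0.105,0.013,0,0],[-0.16,0.019,0,0],[-0.215,0.026,0,0],[-0.27,0.033,0,0]]' && python3 -m handwheel '[[-0.055,0.007,0,0],[-0.11,0.013,0,0],[-0.165,0.02,0,0],[-0.22,0.027,0,0],[-0.26,0.032,0,0]]' && python3 -m handwheel '[[-0.05,0.006,0,0],[-0.086,0.01,0,0],[-0.086,0.01,0,0]]' && python3 -c "
from h import *
delta(446.2,-316.3,133)"
```

```text
clock: 31.35
eef_pos: [450.0, 30.5, 237.3]
eef_rot: [3.114, 0.001, 1.438]
wrist_force: [0.8, 0.2, -0.2]
finger_gap: 70.5
clock: 31.98
eef_pos: [446.8, -233.5, 237.3]
eef_rot: [3.115, 0.001, 1.437]
wrist_force: [0.9, -0.4, -0.2]
finger_gap: 70.7
clock: 32.35
eef_pos: [444.5, -321.8, 235.9]
eef_rot: [3.117, -0.0, 1.434]
wrist_force: [0.0, 0.5, 0.2]
finger_gap: 70.7
pos [ 444.5 -321.8  235.9] jawdir deg -7.81 tilt -0.9997 d [ 0.0056 -0.0015  0.1029] t 32.35 gap 70.7 F [0.  0.5 0.2] q [-0.7   0.27  1.51  0.01  1.34 -0.57]
```

```bash
python3 -m handwheel '[[0.0056,-0.001,0.02,0],[0.0056,-0.001,0.06,0],[0.0056,-0.0015,0.09,0],[0.0056,-0.0015,0.103,0],[0.0056,-0.0015,0.103,0]]' && python3 -c "
from h import *
delta(446.2,-316.3,132.9)"
```

```text
clock: 32.98
eef_pos: [446.2, -315.8, 132.5]
eef_rot: [3.118, -0.001, 1.435]
wrist_force: [0.3, 0.6, -0.0]
finger_gap: 70.3
pos [ 446.2 -315.8  132.5] jawdir deg -7.79 tilt -0.9997 d [-0.0005  0.0001 -0.0004] t 32.975 gap 70.3 F [ 0.3  0.6 -0. ] q [-0.69  0.36  1.64  0.01  1.12 -0.56]
```

```bash
python3 -m handwheel '[[0,0,0,0],[0,0,0,0],[0,0,0,0],[0,0,0,0]]' 1 25 && python3 -m handwheel '[[0,0,-0.02,0],[0,0,-0.06,0],[0,0,-0.105,0],[0,0,-0.105,0]]' && python3 -c "
from h import *
delta(508.7,105.2,238)"
```

```text
clock: 33.48
eef_pos: [446.4, -316.1, 133.3]
eef_rot: [3.117, -0.0, 1.435]
wrist_force: [-0.5, -0.1, 6.7]
finger_gap: 49.7
clock: 33.98
eef_pos: [444.6, -316.4, 241.3]
eef_rot: [3.113, 0.003, 1.435]
wrist_force: [0.5, -0.2, -2.8]
finger_gap: 49.7
pos [ 444.6 -316.4  241.3] jawdir deg -7.79 tilt -0.9996 d [0.4264 0.0063 0.0024] t 33.975 gap 49.7 F [ 0.5 -0.2 -2.8] q [-0.69  0.25  1.51  0.01  1.35 -0.56]
```

```bash
python3 -m handwheel '[[0.02,0,0,0],[0.065,0.001,0,0],[0.115,0.002,0,0],[0.17,0.003,0,0],[0.225,0.003,0,0]]' && python3 -m handwheel '[[0.055,0.001,0,0],[0.11,0.001,0,0],[0.165,0.002,0,0],[0.201,0.003,0,0],[0.201,0.003,0,0]]' && python3 -m handwheel '[[0,0,0,0],[0,0,0,0]]' && python3 -c "
from h import *
delta(508.7,105.2,133.3)"
```

```text
clock: 34.6
eef_pos: [477.4, -91.1, 239.5]
eef_rot: [3.115, 0.002, 1.435]
wrist_force: [1.4, -0.1, -2.5]
finger_gap: 50.1
clock: 35.22
eef_pos: [506.6, 110.3, 237.5]
eef_rot: [3.117, 0.003, 1.438]
wrist_force: [0.1, -0.7, -1.7]
finger_gap: 49.5
clock: 35.48
eef_pos: [506.2, 109.8, 237.0]
eef_rot: [3.118, 0.003, 1.438]
wrist_force: [-0.1, -1.0, -2.4]
finger_gap: 49.3
pos [506.2 109.8 237. ] jawdir deg -7.62 tilt -0.9997 d [-0.0039  0.0007  0.1038] t 35.475 gap 49.3 F [-0.1 -1.  -2.4] q [ 0.15  0.2   1.59 -0.01  1.33  0.28]
```

```bash
python3 -m handwheel '[[-0.003,0,0.01,0],[-0.004,0.0005,0.04,0],[-0.004,0.0007,0.08,0],[-0.004,0.0007,0.098,0],[-0.004,0.0007,0.098,0]]' && python3 -c "
from h import *
delta(508.7,105.2,133.3)"
```

```text
clock: 36.1
eef_pos: [507.8, 104.4, 137.5]
eef_rot: [3.121, 0.004, 1.437]
wrist_force: [0.6, 0.8, -3.3]
finger_gap: 49.6
pos [507.8 104.4 137.5] jawdir deg -7.67 tilt -0.9998 d [0.0009 0.0007 0.0042] t 36.1 gap 49.6 F [ 0.6  0.8 -3.3] q [ 0.14  0.3   1.71 -0.01  1.11  0.27]
```

```bash
python3 -m handwheel '[[0.0008,0.0007,0.0015,0],[0.0008,0.0007,0.003,0],[0.0008,0.0007,0.003,0]]' && python3 -m handwheel '[[0,0,0.0007,0],[0,0,0.0012,0],[0,0,0.0012,0]]' && python3 -m handwheel '[[0,0,0.0005,0],[0,0,0.001,0],[0,0,0.001,0]]'
```

```text
clock: 36.48
eef_pos: [508.8, 105.1, 134.9]
eef_rot: [3.12, 0.004, 1.437]
wrist_force: [-1.6, 0.2, -1.9]
finger_gap: 49.7
clock: 36.85
eef_pos: [508.8, 105.1, 133.7]
eef_rot: [3.12, 0.004, 1.437]
wrist_force: [-0.1, 0.1, -3.0]
finger_gap: 49.5
clock: 37.22
eef_pos: [509.1, 105.3, 133.5]
eef_rot: [3.12, 0.003, 1.437]
wrist_force: [-2.1, 1.3, 7.8]
finger_gap: 49.4
```

Contact; release, rise, and go to the green can.

```bash
python3 -m handwheel '[[0,0,0,0],[0,0,0,0],[0,0,0,0]]' 0.25 && python3 -m handwheel '[[0,0,-0.03,0],[0,0,-0.075,0],[0,0,-0.105,0],[0,0,-0.105,0]]' && python3 -c "
from h import *
delta(530.1,-313.1,237)"
```

```text
clock: 37.6
eef_pos: [509.1, 105.3, 133.4]
eef_rot: [3.12, 0.003, 1.437]
wrist_force: [0.5, 0.1, 0.4]
finger_gap: 70.5
clock: 38.1
eef_pos: [507.5, 105.9, 240.3]
eef_rot: [3.116, 0.002, 1.437]
wrist_force: [0.1, 0.3, 0.3]
finger_gap: 70.8
pos [507.5 105.9 240.3] jawdir deg -7.67 tilt -0.9997 d [-0.4123  0.0782  0.0062] t 38.1 gap 70.8 F [0.1 0.3 0.3] q [ 0.14  0.2   1.59 -0.01  1.33  0.28]
```

```bash
python3 -m handwheel '[[-0.05,0.009,0,0],[-0.105,0.02,0,0],[-0.16,0.03,0,0],[-0.215,0.041,0.003,0],[-0.27,0.051,0.005,0]]' && python3 -m handwheel '[[-0.05,0.009,0,0],[-0.1,0.019,0,0],[-0.142,0.027,0,0],[-0.142,0.027,0,0],[-0.142,0.027,0,0]]' && python3 -c "
from h import *
delta(530.1,-313.1,131.7)"
```

```text
clock: 38.72
eef_pos: [521.6, -170.2, 235.7]
eef_rot: [3.118, 0.002, 1.437]
wrist_force: [0.2, -0.4, 0.5]
finger_gap: 70.1
clock: 39.35
eef_pos: [529.2, -314.0, 235.4]
eef_rot: [3.119, 0.001, 1.437]
wrist_force: [1.0, 1.3, -0.6]
finger_gap: 70.3
pos [ 529.2 -314.   235.4] jawdir deg -7.68 tilt -0.9997 d [ 0.0011 -0.0016  0.1037] t 39.35 gap 70.3 F [ 1.   1.3 -0.6] q [-0.6   0.42  1.31  0.01  1.39 -0.47]
```

```bash
python3 -m handwheel '[[0.001,-0.001,0.03,0],[0.001,-0.0015,0.07,0],[0.001,-0.0015,0.104,0],[0.001,-0.0015,0.104,0],[0.001,-0.0015,0.104,0]]' && python3 -m handwheel '[[0,0,0,0],[0,0,0,0],[0,0,0,0],[0,0,0,0]]' 1 25 && python3 -m handwheel '[[0,0,-0.02,0],[0,0,-0.06,0],[0,0,-0.105,0],[0,0,-0.105,0]]' && python3 -c "
from h import *
delta(499.1,33.6,238)"
```

```text
clock: 39.98
eef_pos: [530.8, -312.9, 133.0]
eef_rot: [3.117, 0.001, 1.438]
wrist_force: [0.5, 0.2, -0.0]
finger_gap: 70.4
clock: 40.48
eef_pos: [530.9, -313.1, 133.9]
eef_rot: [3.117, 0.002, 1.437]
wrist_force: [-1.6, -0.3, 6.4]
finger_gap: 49.9
clock: 40.98
eef_pos: [529.1, -313.1, 242.3]
eef_rot: [3.111, 0.004, 1.437]
wrist_force: [-0.5, 0.7, -3.2]
finger_gap: 49.8
pos [ 529.1 -313.1  242.3] jawdir deg -7.64 tilt -0.9995 d [ 0.3396 -0.0759  0.0005] t 40.975 gap 49.8 F [-0.5  0.7 -3.2] q [-0.6   0.41  1.31  0.01  1.4  -0.47]
```

```bash
python3 -m handwheel '[[0.02,-0.004,0,0],[0.065,-0.014,0,0],[0.115,-0.026,0,0],[0.17,-0.038,0,0],[0.225,-0.05,0,0]]' && python3 -m handwheel '[[0.05,-0.011,0,0],[0.095,-0.021,0,0],[0.115,-0.026,0,0],[0.115,-0.026,0,0],[0.115,-0.026,0,0]]' && python3 -c "
from h import *
delta(499.1,33.6,134)"
```

```text
clock: 41.6
eef_pos: [508.2, -80.8, 238.3]
eef_rot: [3.114, 0.004, 1.438]
wrist_force: [1.2, 0.6, -1.6]
finger_gap: 49.7
clock: 42.22
eef_pos: [497.4, 36.4, 236.4]
eef_rot: [3.115, 0.004, 1.438]
wrist_force: [0.4, -0.1, -2.4]
finger_gap: 49.9
pos [497.4  36.4 236.4] jawdir deg -7.62 tilt -0.9996 d [-0.0021 -0.0007  0.1025] t 42.225 gap 49.9 F [ 0.4 -0.1 -2.4] q [ 0.    0.15  1.65 -0.01  1.32  0.14]
```

```bash
python3 -m handwheel '[[-0.002,0,0.01,0],[-0.002,-0.0005,0.04,0],[-0.002,-0.0007,0.08,0],[-0.002,-0.0007,0.098,0],[-0.002,-0.0007,0.098,0]]' && python3 -c "
from h import *
delta(499.1,33.6,134)"
```

```text
clock: 42.85
eef_pos: [498.1, 33.1, 136.8]
eef_rot: [3.118, 0.005, 1.437]
wrist_force: [-0.2, -0.3, -2.0]
finger_gap: 49.8
pos [498.1  33.1 136.8] jawdir deg -7.68 tilt -0.9997 d [0.0006 0.0008 0.0029] t 42.85 gap 49.8 F [-0.2 -0.3 -2. ] q [-0.    0.26  1.77 -0.01  1.1   0.14]
```

```bash
python3 -m handwheel '[[0.0006,0.0008,0.001,0],[0.0006,0.0008,0.0018,0],[0.0006,0.0008,0.0018,0]]' && python3 -m handwheel '[[0,0,0.0007,0],[0,0,0.0012,0],[0,0,0.0012,0]]' && python3 -m handwheel '[[0,0,0.0005,0],[0,0,0.0008,0],[0,0,0.0008,0]]'
```

```text
clock: 43.22
eef_pos: [499.2, 33.5, 135.4]
eef_rot: [3.117, 0.005, 1.437]
wrist_force: [-0.5, 0.1, -1.6]
finger_gap: 49.2
clock: 43.6
eef_pos: [499.2, 33.5, 134.2]
eef_rot: [3.117, 0.005, 1.437]
wrist_force: [-0.5, 0.4, -1.8]
finger_gap: 49.9
clock: 43.98
eef_pos: [499.4, 33.5, 133.8]
eef_rot: [3.116, 0.005, 1.437]
wrist_force: [-0.9, -1.0, 4.4]
finger_gap: 49.8
```

```bash
python3 -m handwheel '[[0,0,0,0],[0,0,0,0],[0,0,0,0]]' 0.25 && python3 -m handwheel '[[0,0,-0.03,0],[0,0,-0.075,0],[0,0,-0.105,0],[0,0,-0.105,0]]' && python3 -c "
from h import *
delta(613.9,-309.6,236)"
```

```text
clock: 44.35
eef_pos: [499.4, 33.5, 133.7]
eef_rot: [3.117, 0.005, 1.437]
wrist_force: [0.0, 0.1, 0.1]
finger_gap: 70.1
clock: 44.85
eef_pos: [497.5, 34.4, 240.6]
eef_rot: [3.113, 0.004, 1.437]
wrist_force: [-0.5, 0.0, -0.5]
finger_gap: 70.4
pos [497.5  34.4 240.6] jawdir deg -7.69 tilt -0.9996 d [-0.3253  0.1611  0.0105] t 44.85 gap 70.4 F [-0.5  0.  -0.5] q [-0.    0.15  1.64 -0.01  1.32  0.14]
```

```bash
python3 -m handwheel '[[-0.05,0.025,0,0],[-0.1,0.05,0.002,0],[-0.155,0.077,0.005,0],[-0.21,0.104,0.007,0],[-0.26,0.129,0.008,0]]' && python3 -m handwheel '[[-0.04,0.02,0,0],[-0.065,0.032,0.002,0],[-0.065,0.032,0.002,0],[-0.065,0.032,0.002,0]]' && python3 -c "
from h import *
delta(613.9,-309.6,130)"
```

```text
clock: 45.48
eef_pos: [590.8, -242.6, 235.5]
eef_rot: [3.115, 0.003, 1.436]
wrist_force: [0.3, -0.2, 0.1]
finger_gap: 70.3
clock: 45.98
eef_pos: [613.6, -310.5, 233.6]
eef_rot: [3.116, 0.003, 1.437]
wrist_force: [0.7, 0.2, 0.3]
finger_gap: 70.7
pos [ 613.6 -310.5  233.6] jawdir deg -7.69 tilt -0.9997 d [ 0.0012 -0.0025  0.1036] t 45.975 gap 70.7 F [0.7 0.2 0.3] q [-0.52  0.59  1.06  0.01  1.47 -0.39]
```

```bash
python3 -m handwheel '[[0.001,-0.001,0.03,0],[0.001,-0.002,0.07,0],[0.001,-0.0025,0.1015,0],[0.001,-0.0025,0.1015,0],[0.001,-0.0025,0.1015,0]]' && python3 -m handwheel '[[0,0,0,0],[0,0,0,0],[0,0,0,0],[0,0,0,0]]' 1 25 && python3 -m handwheel '[[0,0,-0.02,0],[0,0,-0.06,0],[0,0,-0.105,0],[0,0,-0.105,0]]' && python3 -c "
from h import *
delta(488.9,-42.4,238)"
```

```text
clock: 46.6
eef_pos: [614.4, -309.5, 134.1]
eef_rot: [3.114, 0.004, 1.437]
wrist_force: [-0.5, 0.4, 0.2]
finger_gap: 70.5
clock: 47.1
eef_pos: [614.6, -309.7, 135.0]
eef_rot: [3.113, 0.004, 1.437]
wrist_force: [-0.4, 0.2, 5.8]
finger_gap: 50.2
clock: 47.6
eef_pos: [612.5, -309.4, 245.2]
eef_rot: [3.106, 0.007, 1.437]
wrist_force: [0.2, -0.1, -2.9]
finger_gap: 49.8
pos [ 612.5 -309.4  245.2] jawdir deg -7.65 tilt -0.9993 d [ 2.482e-01 -1.582e-01 -1.000e-04] t 47.6 gap 49.8 F [ 0.2 -0.1 -2.9] q [-0.52  0.58  1.06  0.01  1.47 -0.39]
```

Held; place height is now TCP ≈135.

```bash
python3 -m handwheel '[[0.02,-0.012,0,0],[0.055,-0.035,0,0],[0.095,-0.06,0,0],[0.135,-0.086,0,0],[0.17,-0.108,0,0]]' && python3 -m handwheel '[[0.04,-0.026,0,0],[0.07,-0.045,0,0],[0.078,-0.05,0,0],[0.078,-0.05,0,0],[0.078,-0.05,0,0]]' && python3 -c "
from h import *
delta(488.9,-42.4,135)"
```

```text
clock: 48.22
eef_pos: [526.9, -125.0, 239.6]
eef_rot: [3.107, 0.007, 1.437]
wrist_force: [-0.0, 0.2, -2.4]
finger_gap: 49.6
clock: 48.85
eef_pos: [488.1, -41.9, 237.2]
eef_rot: [3.108, 0.007, 1.436]
wrist_force: [-0.3, -0.4, -3.4]
finger_gap: 49.6
pos [488.1 -41.9 237.2] jawdir deg -7.69 tilt -0.9994 d [ 0.0002 -0.0026  0.1022] t 48.85 gap 49.6 F [-0.3 -0.4 -3.4] q [-0.16  0.13  1.68 -0.01  1.31 -0.02]
```

```bash
python3 -m handwheel '[[0,-0.0005,0.02,0],[0,-0.001,0.05,0],[0,-0.002,0.08,0],[0,-0.0025,0.097,0],[0,-0.0025,0.097,0]]' && python3 -c "
from h import *
delta(488.9,-42.4,135)"
```

```text
clock: 49.48
eef_pos: [488.4, -43.2, 139.0]
eef_rot: [3.11, 0.007, 1.435]
wrist_force: [0.9, -0.6, -2.8]
finger_gap: 49.8
pos [488.4 -43.2 139. ] jawdir deg -7.74 tilt -0.9995 d [0.0009 0.0003 0.004 ] t 49.475 gap 49.8 F [ 0.9 -0.6 -2.8] q [-0.16  0.23  1.79 -0.01  1.09 -0.02]
```

```bash
python3 -m handwheel '[[0.0009,0.0003,0.0015,0],[0.0009,0.0003,0.003,0],[0.0009,0.0003,0.003,0]]' && python3 -m handwheel '[[0,0,0.0007,0],[0,0,0.0012,0],[0,0,0.0012,0]]' && python3 -m handwheel '[[0,0,0.0005,0],[0,0,0.0008,0],[0,0,0.0008,0]]'
```

```text
clock: 49.85
eef_pos: [489.1, -42.5, 136.4]
eef_rot: [3.11, 0.007, 1.435]
wrist_force: [-0.5, 0.4, -2.5]
finger_gap: 49.7
clock: 50.22
eef_pos: [489.1, -42.5, 135.2]
eef_rot: [3.11, 0.007, 1.435]
wrist_force: [0.0, -0.9, -2.9]
finger_gap: 49.8
clock: 50.6
eef_pos: [489.4, -42.6, 135.0]
eef_rot: [3.109, 0.007, 1.435]
wrist_force: [-2.3, -0.2, 6.0]
finger_gap: 49.7
```

Release, rise, retreat toward -y, and look.

```bash
python3 -m handwheel '[[0,0,0,0],[0,0,0,0],[0,0,0,0]]' 0.25 && python3 -m handwheel '[[0,0,-0.03,0],[0,0,-0.075,0],[0,0,-0.11,0],[0,0,-0.11,0]]' && python3 -m handwheel '[[-0.05,0,0,0],[-0.1,0,0,0],[-0.15,0,0,0],[-0.2,0,0,0],[-0.2,0,0,0]]' && python3 -c "
from h import *
t=cams.camera('top')[110:260,90:320][:,:,::-1];s=cams.camera('side')[130:370,170:330][:,:,::-1]
t=cv2.resize(t,(460,300),interpolation=cv2.INTER_CUBIC);s=cv2.resize(s,(320,480),interpolation=cv2.INTER_CUBIC)
c=np.zeros((480,790,3),np.uint8);c[:300,:460]=t;c[:,470:]=s;cv2.imwrite('pics/end.png',c)
for X in ((488.9,-43.4),(498,33.8),(507.6,105.6)):
    u=proj('side',(*X,154));v=proj('top',(*X,154)); print([round((u[0]-170)*2+470),round((u[1]-130)*2)],[round((v[0]-90)*2),round((v[1]-110)*2)])
"
```

```text
clock: 50.98
eef_pos: [489.4, -42.6, 135.0]
eef_rot: [3.109, 0.007, 1.435]
wrist_force: [-0.7, 0.0, -0.4]
finger_gap: 70.1
clock: 51.48
eef_pos: [486.7, -41.4, 247.2]
eef_rot: [3.105, 0.007, 1.435]
wrist_force: [0.2, 0.0, -0.6]
finger_gap: 70.7
clock: 52.1
eef_pos: [458.8, -241.9, 246.9]
eef_rot: [3.107, 0.006, 1.432]
wrist_force: [-0.0, -0.1, -0.2]
finger_gap: 70.5
[667, 44] [384, 154]
[655, 93] [313, 148]
[643, 143] [248, 141]
```

View pics/end.png

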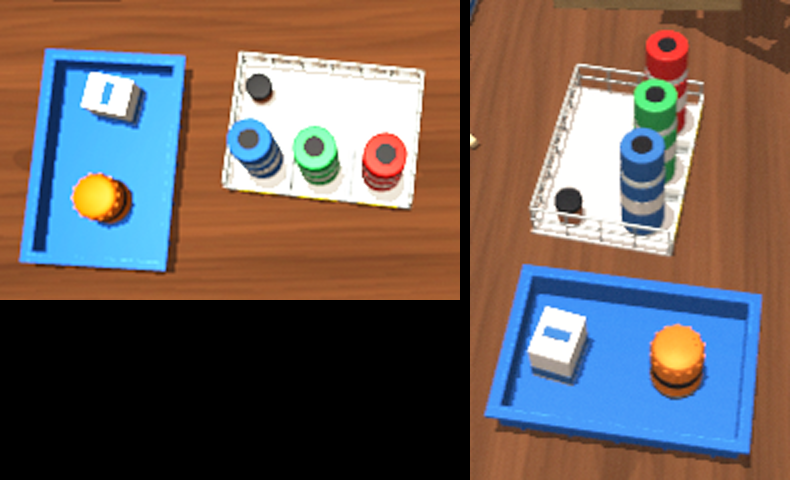

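The cap spots are within about 2 px (about 3 mm) of where they were at the start: top view red (385,154), green (314,147), blue (248,139); side view red (667,45), green (655,95), blue (642,145). The filter stands upright in the tray, the bulb box and tub haven't moved, and the arm is clear.

```bash
python3 -m handwheel '[[0,0,0,0],[0,0,0,0],[0,0,0,0],[0,0,0,0]]' && python3 -c "
from cell import manip; print(manip.sign_off())"
```

```text
clock: 52.7
eef_pos: [459.6, -239.2, 247.5]
eef_rot: [3.106, 0.006, 1.435]
wrist_force: [0.8, 0.4, -0.2]
finger_gap: 70.5
the job is handed in; nothing more can be done
None
```

The job is done and handed in at about 53 s; sign-off reports no verdict. I moved the red, green and blue cans into the cardboard tray, stood the filter in the customer's blue tray, and put each can back at the gripper position where I had picked it up. Each piece was lowered until the wrist force showed contact, then released.

- **Cans in the carton:** a picture taken before I lifted the filter showed all three upright.
- **End state:** the last top and side pictures show the cans upright, with their caps within about 2 px (roughly 3 mm) of where they started. The filter is upright in the blue tray, the bulb box and tub look unmoved, and the arm is clear.
- **Filter position:** my first two camera estimates differed by 6 mm. I measured it again once the cans were out, and the grasp closed on the expected 56 mm.
- **Tool tilt:** the tool slowly drifted to about 0.035 rad off vertical during the run. I allowed for this in the moves, and the pictures show nothing leaning.

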